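# Weigh the lantern ornament and mark its reading

### The arm

A 6-joint arm with a two-finger parallel gripper is mounted at the origin on the work surface. World frame = base frame: x ahead of the robot, y to its left, z up, the work surface at z = 0. Lengths are in mm, angles in degrees, forces in N, time in s.
With the tool pointing down it reaches from about 300 to 825 mm from the base axis. Payload 5.4 kg.
Tool frame: the origin (TCP) lies at the very end of the fingers, on their centre line; the grasp point (between the pads) lies ctrl.pinch_z behind it (ctrl.pinch_z is the distance from the TCP to the grasp point, in mm); z points along the fingers, y is the direction in which the jaws open and shut (so a half turn about z gives the same grasp; the last joint's range is limited). The gripper opens to 92 mm and grips with 3 to 60 N. Pads are 20 mm wide; open, the fingers measure 128 mm over their backs; the gripper's body (75 mm by 189 mm) begins 69 mm behind the grasp point.
Start: joints at [65.14, 9.076, 91.501, -0, 79.423, -12.038], TCP at [127.625, 560.641, 214.601] pointing down, gripper open.
Joint ranges: [-166.64, 166.64], [-54.1, 131.32], [10.49, 154.53], [-73.88, 253.88], [9.74, 151.15], [-171.62, 171.62]. Speed limits (degrees/s): [147.25, 147.25, 180, 180, 180, 180].

### API

Orientations are given as [roll, pitch, yaw] about the fixed x, y, z axes, in that order (R = Rz(yaw) Ry(pitch) Rx(roll)).
In Python, from bench import ctrl gives the robot as it stands.
- The arm moves only by the tool drive_tool, never from a script. Its argument "commands" is text: rows parted by semicolons, each of 6 numbers parted by spaces: the shift along the tool's x, y, z in m, then the turn, a rotation vector about the tool's x, y, z in rad. A call has 1 to 20 rows; each row is the pose to reach, as a shift and turn from the pose commanded when the call began, along the tool's axes at that moment; what a row does not reach only later rows make up. A row lasts 1/10 s, in which the tool goes at most 50 mm and 8.59 degrees, less where a joint would pass 70% of its speed; a pose out of reach is approached as far as the arm can. A call with a gripper value outside its range is refused whole. "claw" is the closure, from 0 (fully open) to 1 (shut), set as the call begins (left out, the last holds). The fingers move at their own pace and stop on an object; "grip_force" is the grip in N (left out, the last holds). Time passes only in rows, so rows that repeat a pose let the fingers close. It gives the time, the measured TCP pose, the force and the opening at its end, in the units of the state.
- ctrl.sense(): the state, without advancing time (a new reading comes with each control period).
- ctrl.snapshot(name): name is "scene" or "top" or "wrist"; returns a dict with "pixels" (400x640x3 uint8, red, green, blue), "fx", "fy", "cx", "cy" (pixels), "dist" ([k1, k2, p1, p2, k3] as OpenCV has them; the pictures are not rectified), "rvec" (rotation vector, rad) and "tvec" (3), from world to camera coordinates, as OpenCV has them. Camera axes: x right, y down, z forward; pixel columns grow to the right and rows downward; lengths in mm; the calibration is good to about 2 mm. A picture is of the moment at which its call begins. There is no depth.
- ctrl.hand_in(): hands the job in, once; it reports no verdict.
Trained networks look in a picture, given as the dict that the camera call returned (one of the last four; its "shot" number tells which), for a name from the list of things; names that differ only in an ending like _2 or _b are one class to them, and where a whole thing is asked for, a point or a joint stands for the part that bears it (a point fixed in the world has none). Each returns a list of dicts, best first, with "p" (0 to 1); they miss things now and then, are a little off and sometimes report something else, mostly with a low value. They report only what shows in the picture. A call takes as long as a camera call. They do not tell look-alikes from the thing itself.
- ctrl.boxes_of(picture, target): "point" ([row, column] as shares, 0 to 1, of the picture: columns of its width, rows of its height, amid what is visible of it).
- ctrl.masks_of(picture, target): "region" (400x640 bool, what is visible of it) and "point" ([row, column] as shares, 0 to 1, of the picture: columns of its width, rows of its height, amid what is visible of it).
The state is a dict: "time_s": time; "joints": joint angles; "qvel": joint speeds; "joint_torque": joint torques, N m; "eef_pos": TCP position; "tcp_rot": TCP orientation; "contact_force": force on the tool from outside, world axes, zero at the start; "wrist_torque": the same for the moment, N m; "opening": finger opening in mm.
Only numpy, scipy, OpenCV 4.12 (cv2) and the standard library are available. Lean on these libraries where they do the work, as an engineer would, in place of code of your own. Each camera call takes 0.05 s, during which the arm holds its last target.

### The job

Hang the red lantern by its wire loop in the dip of the spring scale's hook, letting its weight on gently so that the spring never runs down to its bottom stop. Let it settle hanging free, then bring the green marker down level with the tip of the red pointer, leave the lantern hanging still, and do not disturb the other things on the table.

Things in the scene. Friction and masses are not known exactly. Their poses are not given: they have to be found in the camera images.
- lantern: Loose red lantern, 120 to 260 g: upright box 44 (its x) by 36 (its y) by 50 mm high, grip it near the top by its two x faces. Origin: centre of underside, z up. On top a brass wire loop, 5 mm wire, in its x-z plane: uprights at x = +-16 mm up to z = 68, then sloping to a middle peak at z = 86 mm. The opening, 27 mm wide and 31 high under the peak, is passed through along its y.
- bail_crest (a point): Underside of the peak of the lantern's wire loop, 81 mm above the lantern's underside; axes as the lantern's.
- scale: Spring scale fixed to the table. Origin on the table below the hook; z up. Blue upright housing 40 (x) by 60 (y) mm, z = 100 to 275 mm, centred at x = 0, y = +195 mm, on a post with a 130 mm square foot 12 mm thick; its white graduated face looks to the scale's +x. A thin steel hook arm leaves the housing towards the scale's -y. Nothing else is above or below the hook.
- carriage (a joint): How far hook, arm and pointer are pulled down, in m: 0 unloaded, growing downward; bottom stop at 0.09, beyond 0.082 counts as run to the stop. Spring 42 N/m: it settles at weight / 42 N/m (29 to 60 mm for this lantern). Let go suddenly it overshoots by up to half and swings for about 2 s.
- hook_dip (a point): Top of the 6 mm wire at the bottom of the hook's V-shaped dip, where the loop must hang; moves with joint carriage, 213 mm above the table unloaded; axes as the scale's. Towards the scale's -y the wire rises 11 mm to a free tip ending 16 mm away; towards +y it rises 12 mm over 14 mm to the straight arm, 165 mm long in all. The loop goes on over the free tip, moving towards +y.
- pointer_tip (a point): Tip of the thin red pointer in front of the scale's graduated face; it moves down with the hook; unloaded it is 222 mm above the table.
- marker (a joint): How far the green marker has been slid down its vertical rail, in m: 0 at the top, 0.11 at the bottom, growing downward. It stays where it is left; about 1.5 N moves it.
- marker_index (a point): Tip of the marker's small green blade beside the red pointer's tip; 252 mm above the table at joint 0. Level with the pointer when both have the same height.
- knob_top (a point): Centre of the top of the marker's green knob, 22 by 22 mm and 14 mm high, which sticks out 82 mm towards the scale's +x from the marker on a thin rod and can be pushed from above or pinched; it is 7 mm higher than the marker index; axes as the scale's.
- tree: Loose green toy tree, 60 mm across, 100 mm high; origin under its centre. Leave alone.
- jar: Loose glass jar with red lid, 56 mm across, 80 mm high; origin under its centre. Leave alone.
- gift: Loose gold gift block with red bands, 50 by 50 by 40 mm; origin under its centre. Leave alone.
Things that resemble listed ones, but are neither listed nor needed, are in the scene too. Leave any black, purple or turquoise look-alike of the lantern alone.

How it is judged (in metres and radians):
On the way, in this order (a step that is already met when the one before it is completed fails the run):
1. the lantern hangs by its loop in the hook's dip, let go and settled (distance between bail_crest and hook_dip below 0.015 m and value of joint carriage above 0.02 m and contact force between lantern and the fingers below 0.05 N and linear speed of lantern below 0.03 m/s and velocity of joint carriage between -0.01 and 0.01 m/s), for 0.4 s.
2. the marker is level with the pointer tip, the lantern still hanging (z of marker_index in the frame of pointer_tip between -0.004 and 0.004 m and distance between bail_crest and hook_dip below 0.015 m), for 0.2 s.
At the end, for the whole second after the job is handed in: The lantern hangs freely and upright (within 0.35 rad) by its loop, the loop's peak within 15 mm of the hook's dip, lantern slower than 30 mm/s and the scale slower than 10 mm/s, and the marker index is within 4 mm of the pointer tip's height (all of step 2 and angle between lantern's own z axis and vertical below 0.35 rad and value of joint carriage above 0.02 m and linear speed of lantern below 0.03 m/s and velocity of joint carriage between -0.01 and 0.01 m/s); the robot touches nothing.
It fails at once if the scale's spring is run down past 82 mm, to its bottom stop (value of joint carriage above 0.082 m).
It fails at once if the tree, jar or gift is moved by more than 20 mm or tipped over (distance of any of tree, jar, gift from where it was at the start of the episode above 0.02 m or angle between any of tree, jar, gift's own z axis and vertical above 0.5 rad).
It also fails if it takes over 69 s, if anything falls off the work surface, if the arm or the gripper's body presses on something with over 40 N, if the wrist force passes 120 N, or if a joint passes its speed limit or range.

## Working session

There is one attempt and no reset: what is moved stays moved. The work goes in short steps, Python scripts to look and compute and a tool call to move; the robot and the scene stay as the last step left them, time stands still between calls to the robot, and variables do not carry over. Pictures are saved under pics/ and viewed, and the job is handed in when it is done.

Besides the shell and the picture viewer there is one more tool, called after "Call:" by a JSON object that holds its "op" and its "data". drive_tool: Moves the arm, as the interface text tells. Its arguments: {"type":"object","properties":{"commands":{"type":"string"},"claw":{"type":"number"},"grip_force":{"type":"number"}},"required":["commands"]}

```bash
ls; mkdir -p pics
python3 - <<'E'
from bench import ctrl
import cv2
s=ctrl.sense(); print(s, ctrl.pinch_z)
for n in ("scene","top","wrist"):
    p=ctrl.snapshot(n); cv2.imwrite(f"pics/{n}0.png",p["pixels"][:,:,::-1])
    print(n,[p[k] for k in("fx","fy","cx","cy","dist","rvec","tvec")])
    for t in("lantern","hook_dip","tree","jar","gift","knob_top","pointer_tip","marker_index","scale"):
        try: print(t,[([round(d["point"][1]*640),round(d["point"][0]*400)],round(d["p"],2)) for d in ctrl.boxes_of(p,t)])
        except Exception as e: print(t,e)
E
```

```text
pics
{'time_s': 0.0, 'joints': array([ 6.51401119e+01,  9.11437265e+00,  9.15712092e+01, -2.25811916e-03,
        7.94236059e+01, -1.20359300e+01]), 'qvel': array([ 0.00835137, -0.05299073,  0.04471696, -0.05798386,  0.10030986,
       -0.01735237]), 'joint_torque': array([-2.73676812e-05, -3.85599482e+01, -3.22092998e+01,  6.97364425e-02,
        3.85593914e-02, -1.65259562e-04]), 'eef_pos': array([127.36839846, 560.06990122, 213.61047292]), 'tcp_rot': array([-1.79892750e+02, -2.05981896e-02,  1.67176439e+02]), 'contact_force': array([ 0.55698517,  0.03041394, -0.37249558]), 'wrist_torque': array([-0.01623464, -0.00060764,  0.01659   ]), 'opening': 92.0217994321022} 18.700000000000003
scene [446.21125845384734, 446.21125845384734, 318.22113924314345, 201.1015644851331, array([-0.11650204,  0.        ,  0.        ,  0.        ,  0.        ]), array([ 2.11879467,  1.19934429, -0.47051666]), array([-301.32838245, -263.73791933, 1509.87279629])]
lantern [([186, 279], 0.81), ([207, 306], 0.8), ([209, 230], 0.78), ([224, 270], 0.77)]
hook_dip [([316, 147], 0.68)]
tree [([310, 279], 0.9)]

[... 490 characters left out ...]
, 225], 0.68), ([393, 223], 0.63), ([417, 194], 0.61)]
hook_dip [([274, 243], 0.61)]
tree [([338, 175], 0.65)]
jar [([340, 177], 0.73), ([347, 235], 0.63)]
gift [([398, 165], 0.69)]
knob_top [([205, 209], 0.72), ([230, 241], 0.49), ([346, 235], 0.27)]
pointer_tip [([276, 238], 0.73)]
marker_index [([205, 208], 0.71)]
scale [([231, 240], 0.61)]
wrist [309.554295113849, 309.554295113849, 320.8300499893858, 200.8968584521747, array([-0.00214709,  0.        ,  0.        ,  0.        ,  0.        ]), array([-2.26984159, -1.8125588 , -0.26248638]), array([-574.50951473,  -32.87931678,  391.83200016])]
lantern []
hook_dip []
tree []
jar []
gift []
knob_top []
pointer_tip []
marker_index []
scale []
```

View pics/scene0.png

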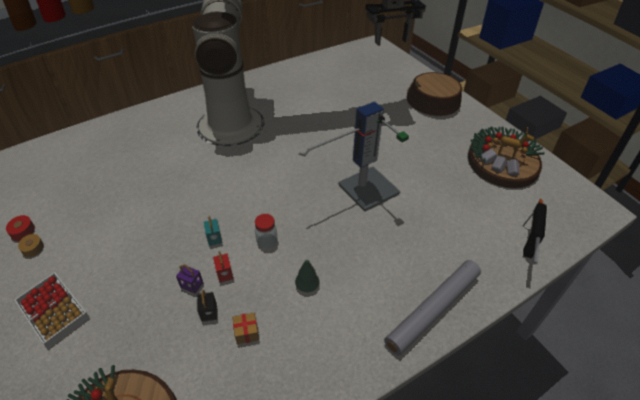

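View pics/top0.png

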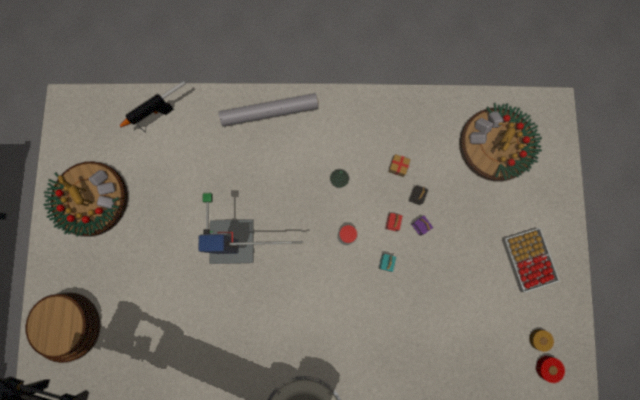

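Run:
```python
import cv2
a=cv2.imread("pics/scene0.png"); b=cv2.imread("pics/top0.png")
cv2.imwrite("pics/sc.png",cv2.resize(a[60:360,140:440],None,fx=2,fy=2,interpolation=2)[:600,:])
cv2.imwrite("pics/tc.png",cv2.resize(b[130:290,180:450],None,fx=2.9,fy=2.9,interpolation=2))
```

```text
(no output)
```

View pics/sc.png

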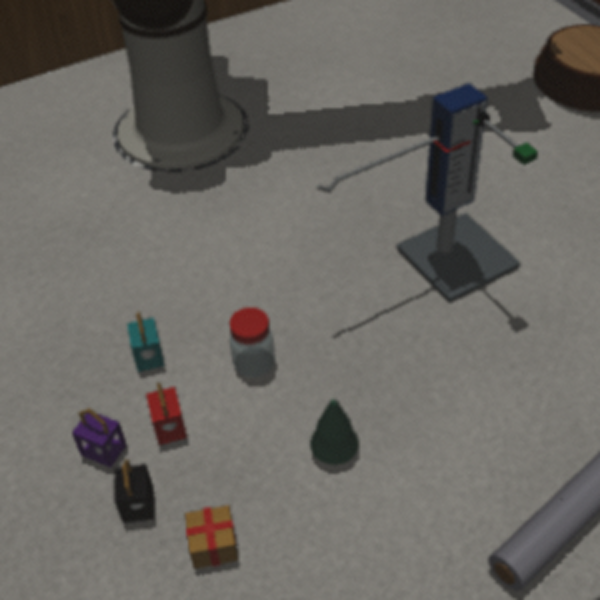

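View pics/tc.png

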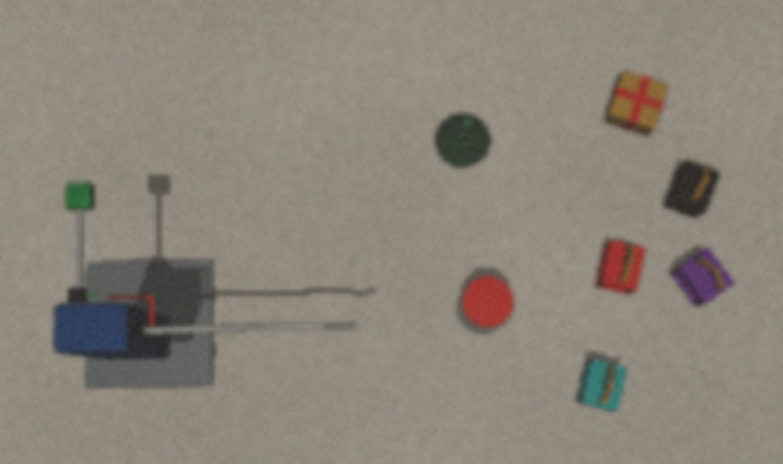

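The top view shows four lantern shapes: red (393,223), black (419,194), purple (423,225) and turquoise (388,261). In the scene view red is at (224,270). Only the red one fits the description. Its loop plane runs nearly vertically in the top image. The next step is to measure.

```bash
cat > h.py <<'E'
import numpy as np, cv2
from bench import ctrl
from scipy.optimize import least_squares
def cam(p):
    return dict(K=np.array([[p["fx"],0,p["cx"]],[0,p["fy"],p["cy"]],[0,0,1.]]),d=np.array(p["dist"],float),r=np.array(p["rvec"],float),t=np.array(p["tvec"],float))
def proj(c,P): return cv2.projectPoints(np.asarray(P,float).reshape(-1,1,3),c["r"],c["t"],c["K"],c["d"])[0].reshape(-1,2)
def ray(c,uv):
    n=cv2.undistortPoints(np.array([[uv]],float),c["K"],c["d"]).ravel(); R=cv2.Rodrigues(c["r"])[0]
    return -R.T@c["t"], R.T@np.array([n[0],n[1],1])
def onz(c,uv,z):
    o,d=ray(c,uv); return o+d*(z-o[2])/d[2]
def tri(obs):
    A=np.zeros((3,3));b=np.zeros(3)
    for c,uv in obs:
        o,d=ray(c,uv); d=d/np.linalg.norm(d); M=np.eye(3)-np.outer(d,d); A+=M;b+=M@o
    return np.linalg.solve(A,b)
def snap(n,name=None):
    p=ctrl.snapshot(n)
    if name: cv2.imwrite(f"pics/{name}.png",p["pixels"][:,:,::-1])
    return p,cam(p)
E
python3 - <<'E'
from h import *
import pickle
S,cs=snap("scene"); T,ct=snap("top")
pickle.dump((cs,ct),open("cams.pkl","wb"))
print("lantern tri",tri([(cs,(224,270)),(ct,(393,223))]), "z25",onz(ct,(393,223),25))
for n,uv,z in[("tip",(302,242),224),("tree",(339,178),50),("jar",(347,234),80),("gift",(400,165),40),("purple",(423,225),50),("black",(419,194),50),("turq",(388,261),50),("knob",(207.5,197.5),259)]: print(n,onz(ct,uv,z))
# masks
m=ctrl.masks_of(T,"lantern")
for d in m:
    r=d["region"]; ys,xs=np.nonzero(r); print(d["p"],xs.mean(),ys.mean(),cv2.minAreaRect(np.c_[xs,ys].astype(np.float32)))
a=S["pixels"][:,:,::-1];b=T["pixels"][:,:,::-1]
cv2.imwrite("pics/s_sc.png",cv2.resize(a[95:215,290:420],None,fx=5,fy=5,interpolation=2))
cv2.imwrite("pics/t_sc.png",cv2.resize(b[180:280,190:320],None,fx=6,fy=6,interpolation=2))
cv2.imwrite("pics/t_l.png",cv2.resize(b[180:280,370:450],None,fx=6,fy=6,interpolation=2))
cv2.imwrite("pics/s_l.png",cv2.resize(a[210:340,170:270],None,fx=4.5,fy=4.5,interpolation=2))
E
```

```text
lantern tri [ 555.51735845 -255.33211027   11.63425352] z25 [ 553.40146909 -254.67723856   25.        ]
tip [483.59765332   2.15765472 224.        ]
tree [680.80101515 -95.23722666  50.        ]
jar [ 515.55408045 -116.31843202   80.        ]
gift [ 724.01149943 -275.77051306   40.        ]
purple [ 545.6980915  -336.10893899   50.        ]
black [ 635.75299579 -327.05341517   50.        ]
turq [ 442.6555956  -234.20559423   50.        ]
knob [584.53590496 227.07703414 259.        ]
0.65 421.54945054945057 225.4798534798535 ((421.5800476074219, 225.44003295898438), (17.0, 16.399999618530273), 53.13010025024414)
0.65 386.98046875 261.98046875 ((386.8999938964844, 261.8000183105469), (16.127614974975586, 16.76007080078125), 18.434947967529297)
0.5 417.7269230769231 194.40384615384616 ((417.6387023925781, 194.36862182617188), (14.609516143798828, 18.710432052612305), 19.98310661315918)
0.47 393.5579399141631 221.60085836909872 ((393.5000305175781, 221.50003051757812), (13.824529647827148, 17.220029830932617), 14.03624439239502)
0.28 347.36728395061726 234.45679012345678 ((347.5, 234.5), (19.0, 19.0), 90.0)
```

View pics/s_sc.png

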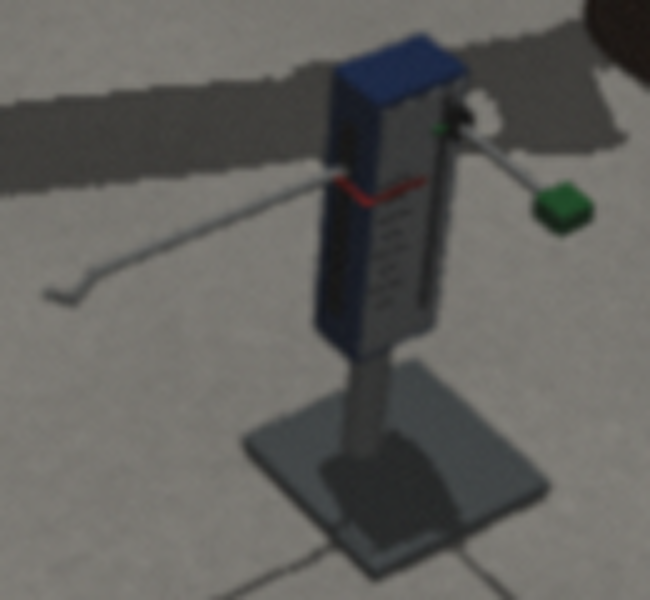

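View pics/t_sc.png

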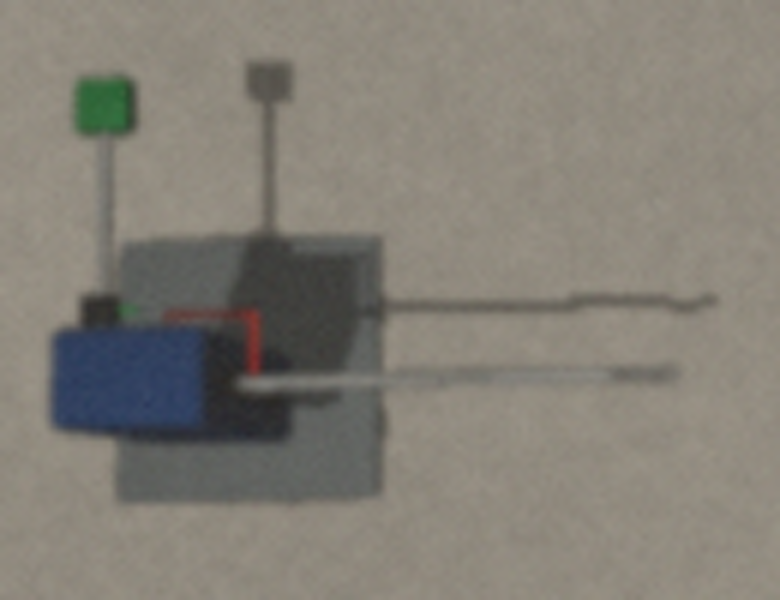

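View pics/t_l.png

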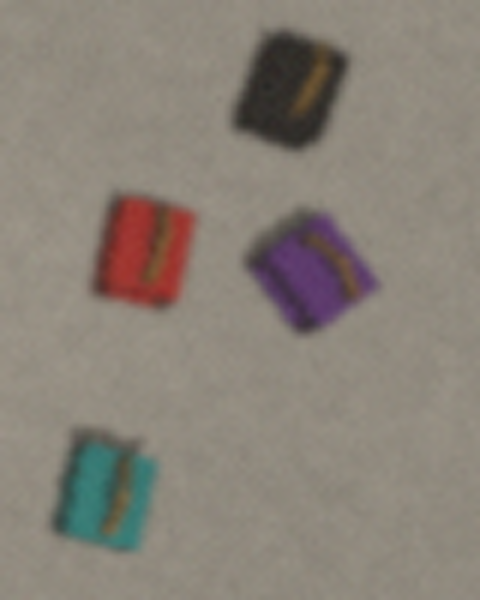

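View pics/s_l.png

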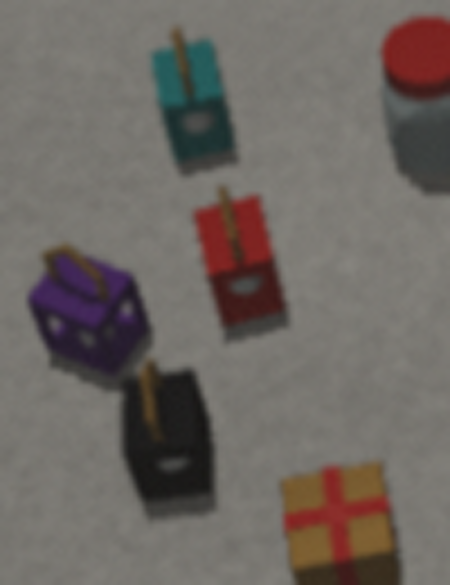

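```bash
cat > fit.py <<'E'
from h import *
import pickle
cs,ct=pickle.load(open("cams.pkl","rb"))
F=[(-65,130,12),(65,130,12),(65,260,12),(-65,260,12)]
H=[(-20,165,275),(20,165,275),(20,225,275),(-20,225,275)]
tip=(0,-16,222)
obsS=[(F[0],(339,183)),(F[1],(365.4,210)),(F[2],(399.6,192.6)),(F[3],(373,167.4)),(H[0],(357,109)),(H[1],(366,116.4)),(H[2],(383,109)),(H[3],(374.4,102.2)),(tip,(299,154)),((0,0,213),(304.4,155.2))]
obsT=[(F[2],(210.3,220)),(F[1],(253.7,219.3)),(F[0],(253.7,262.8)),(F[3],(209.5,263.3)),(H[2],(198.7,235)),(H[1],(223.8,235)),(H[0],(224.5,251.7)),(H[3],(198.7,251.3)),(tip,(303.3,242))]
def R(x):
    c,s=np.cos(x[2]),np.sin(x[2]); return np.array([[c,-s,0],[s,c,0],[0,0,1]])
def res(x,which):
    out=[]
    for c,o in((cs,obsS),(ct,obsT)):
        if (c is cs and 's' in which) or (c is ct and 't' in which):
            P=np.array([R(x)@np.array(a[0],float)+[x[0],x[1],0] for a in o])
            out.append((proj(c,P)-np.array([a[1] for a in o])).ravel())
    return np.concatenate(out)
for w in("s","t","st"):
    r=least_squares(lambda x:res(x,w),[484,18,0],loss="soft_l1",x_scale=[1,1,.01]); print(w,r.x[:2],np.degrees(r.x[2]),np.round(r.fun.reshape(-1,2),1).tolist() if w=="st" else np.sqrt(np.mean(r.fun**2)))
print("knob",tri([(cs,(402.6,135)),(ct,(207.3,197.2))]))
# lantern fit
def Rz(a): c,s=np.cos(a),np.sin(a); return np.array([[c,-s,0],[s,c,0],[0,0,1]])
# top crop off 370,180 /6 ; top-face corners & crest
L=[(22,18,50),(22,-18,50),(-22,-18,50),(-22,18,50),(-16,0,68),(16,0,68)]
oT=[(L[0],(118,192)),(L[1],(196,212)),(L[2],(167,308)),(L[3],(97,292))]
oT=[(a,(370+u/6,180+v/6)) for a,(u,v) in oT]
oS=[((22,18,50),(262,197)),((22,-18,50),None)]
# scene crop off 170,210 /4.5: top face corners: (195,212),(262,197),(275,263),(210,278)
for perm in (0,):
    sc=[((-22,-18,50),(195,212)),((-22,18,50),(262,197)),((22,18,50),(275,263)),((22,-18,50),(210,278)),((0,0,86),None)]
    oS=[(a,(170+b[0]/4.5,210+b[1]/4.5)) for a,b in sc if b]
def resL(x,w):
    out=[]
    for c,o in((cs,oS),(ct,oT)):
        if (c is cs and 's' in w) or (c is ct and 't' in w):
            P=np.array([Rz(x[2])@np.array(a[0],float)+[x[0],x[1],0] for a in o]); out.append((proj(c,P)-np.array([a[1] for a in o])).ravel())
    return np.concatenate(out)
for w in("s","t","st"):
    r=least_squares(lambda x:resL(x,w),[553,-254,0],x_scale=[1,1,.01]); print("L",w,r.x[:2],np.degrees(r.x[2]),np.round(r.fun.reshape(-1,2),1).tolist())
E
python3 fit.py
```

```text
s [490.70812513  15.3115581 ] -0.31385133118879754 2.840753369378298
t [483.40287131  15.79425463] 1.3897246487222805 3.1801765514930858
st [488.53238377  15.98313157] 0.05733633718649685 [[-6.2, -3.2], [-7.3, -2.2], [-4.3, -1.9], [-4.1, -2.7], [0.6, -0.0], [1.0, 0.8], [3.6, 1.0], [2.6, -0.1], [-0.5, -0.1], [-0.1, -0.7], [2.9, 1.8], [3.1, 2.9], [1.8, 3.7], [1.7, 2.6], [-0.7, -6.2], [-0.0, -5.9], [-1.4, -5.3], [-1.6, -5.2], [-0.3, -2.0]]
knob [586.94624582 230.44007759 253.59397371]
L s [ 562.51215884 -254.31857188] -13.737857960890604 [[0.1, 0.2], [0.0, 0.0], [0.3, -0.2], [-0.4, 0.1]]
L t [ 554.11792347 -253.28029374] -14.39347586534712 [[0.1, 0.9], [-0.7, 0.7], [0.6, -0.5], [0.0, -1.1]]
L st [ 558.18110394 -253.76416229] -14.02481714625009 [[-0.3, -1.2], [-0.4, -1.3], [-0.3, -1.6], [-1.0, -1.4], [0.2, -0.5], [-0.6, -0.7], [0.8, -1.9], [0.2, -2.4]]
```

```bash
cat >> h.py <<'E'
from scipy.spatial.transform import Rotation as Ro
def plan(pos,yaw,s=None):
    s=s or ctrl.sense(); R0=Ro.from_euler("xyz",s["tcp_rot"],degrees=True)
    R1=Ro.from_euler("xyz",[180,0,yaw],degrees=True)
    sh=R0.inv().apply(np.array(pos)-s["eef_pos"])/1000; rv=(R0.inv()*R1).as_rotvec()
    print("at",np.round(s["eef_pos"],1),np.round(s["tcp_rot"],2),"t",round(s["time_s"],2)); print("row",np.round(sh,4),np.round(rv,4))
E
python3 - <<'E'
from h import *
plan([300,330,330],120); plan([556,-254,300],76)
p,c=snap("wrist","w0"); o,d=ray(c,(320,200)); print(o,d)
E
```

```text
at [127.6 560.7 214.6] [180.    -0.   167.18] t 1.65
row [-0.2193 -0.1866 -0.1154] [ 0.     -0.      0.8234]
at [127.6 560.7 214.6] [180.    -0.   167.18] t 1.65
row [-0.5985 -0.6993 -0.0854] [ 0.     -0.      1.5914]
[ 49.35347752 578.05137664 384.82479256] [ 0.2736697  -0.06520053 -0.95961939]
```

View pics/w0.png

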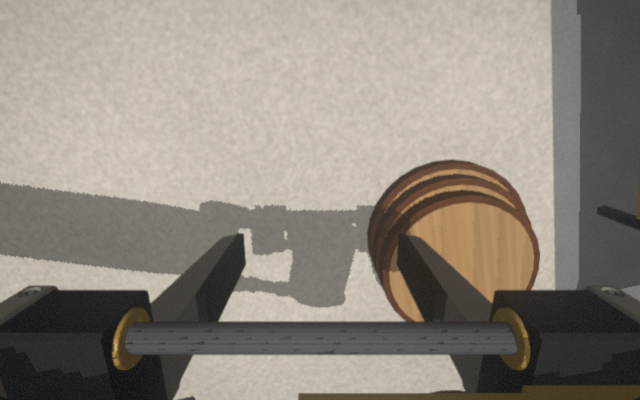

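Call:
{"op": "drive_tool", "data": {"commands": "0 0 -0.05 0 0 0;0 0 -0.1 0 0 0;-0.2 -0.2 -0.115 0 0 0.8;-0.2 -0.2 -0.115 0 0 0.8;-0.2 -0.2 -0.115 0 0 0.8;-0.2 -0.2 -0.115 0 0 0.8;-0.2 -0.2 -0.115 0 0 0.8;-0.2 -0.2 -0.115 0 0 0.8;-0.598 -0.7 -0.115 0 0 1.591;-0.598 -0.7 -0.115 0 0 1.591;-0.598 -0.7 -0.115 0 0 1.591;-0.598 -0.7 -0.115 0 0 1.591;-0.598 -0.7 -0.115 0 0 1.591;-0.598 -0.7 -0.115 0 0 1.591;-0.598 -0.7 -0.115 0 0 1.591;-0.598 -0.7 -0.115 0 0 1.591;-0.598 -0.7 -0.115 0 0 1.591;-0.598 -0.7 -0.115 0 0 1.591;-0.598 -0.7 -0.115 0 0 1.591;-0.598 -0.7 -0.115 0 0 1.591"}}

```text
time_s: 3.7
eef_pos: [539.0, -221.5, 329.6]
tcp_rot: [180.0, -0.0, 76.0]
contact_force: [0.4, -0.2, 0.3]
opening: 92.3
```

Run:
```python
from h import *
plan([556,-254,300],76)
p,c=snap("wrist","w1"); print(ctrl.sense()["joints"])
import pickle; pickle.dump(c,open("w1.pkl","wb"))
```

```text
at [ 539.  -221.5  329.6] [179.98  -0.    75.99] t 3.7
row [-0.0274  0.0244  0.0296] [ 0.0003 -0.0001 -0.0001]
[-34.58660933   8.03407971  80.15233768  -0.15904014  91.82807886
 -20.31463977]
```

View pics/w1.png

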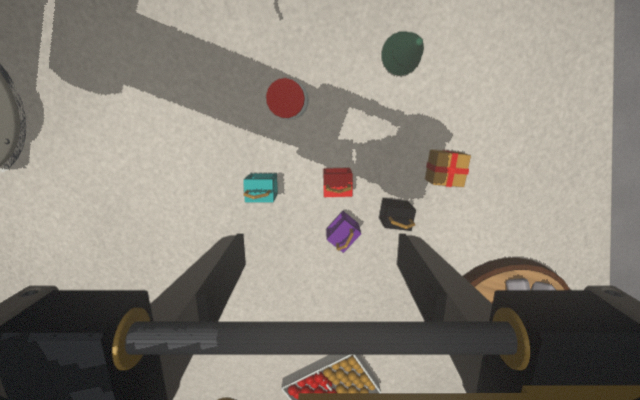

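Run:
```python
import cv2
a=cv2.imread("pics/w1.png")
cv2.imwrite("pics/w1c.png",cv2.resize(a[150:250,300:400],None,fx=6,fy=6,interpolation=2))
```

```text
(no output)
```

View pics/w1c.png

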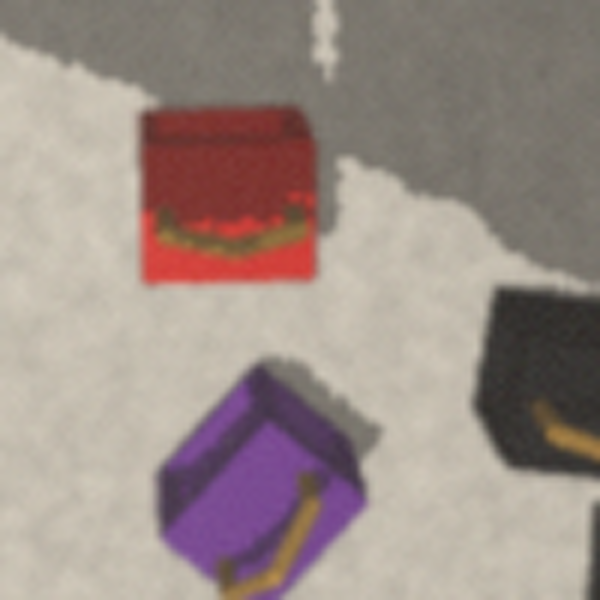

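Run:
```python
from h import *
import pickle
c=pickle.load(open("w1.pkl","rb"))
def Rz(a): k,s=np.cos(a),np.sin(a); return np.array([[k,-s,0],[s,k,0],[0,0,1]])
o=[((-22,18,50),(141,147)),((22,18,50),(312,139)),((22,-18,50),(316,278)),((-22,-18,50),(142,282)),((-22,18,0),(145,108)),((22,18,0),(297,108))]
P0=np.array([a for a,b in o],float); uv=np.array([(300+b[0]/6-.4,150+b[1]/6-.4) for a,b in o])
r=least_squares(lambda x:(proj(c,P0@Rz(x[2]).T+[x[0],x[1],0])-uv).ravel(),[556,-254,-.25],x_scale=[1,1,.01])
print(r.x[:2],np.degrees(r.x[2]),np.round(r.fun.reshape(-1,2),1).tolist())
print(ray(c,(320,200)))
```

```text
[ 556.88451313 -255.75737316] -12.66044420731365 [[-0.4, -0.4], [0.9, 0.2], [0.1, 0.5], [-0.0, 0.5], [-1.2, -0.1], [0.4, -0.7]]
(array([ 558.51980739, -143.92857604,  499.81333656]), array([-0.0702212 , -0.27266731, -0.95955047]))
```

Run:
```python
from h import *
plan([557,-255.5,22],77)
```

```text
at [ 540.3 -228.   326.6] [-1.7993e+02  1.4000e-01  7.5720e+01] t 3.75
row [-0.0218  0.0234  0.3046] [-0.0012  0.0025 -0.0223]
```

Run:
```python
from h import *
for i in range(6): ctrl.snapshot("top"); 
plan([557,-255.5,22],77)
```

```text
at [ 538.3 -218.3  330.4] [1.7994e+02 1.0000e-02 7.6090e+01] t 4.05
row [-0.0316  0.0267  0.3084] [ 0.0011  0.0002 -0.0158]
```

Call:
{"op": "drive_tool", "data": {"commands": "-0.031 0.027 0.05 0 0 -0.016;-0.031 0.027 0.1 0 0 -0.016;-0.031 0.027 0.15 0 0 -0.016;-0.031 0.027 0.18 0 0 -0.016;-0.031 0.027 0.2 0 0 -0.016;-0.031 0.027 0.2 0 0 -0.016;-0.031 0.027 0.2 0 0 -0.016;-0.031 0.027 0.2 0 0 -0.016"}}

```text
time_s: 4.85
eef_pos: [558.6, -256.5, 132.6]
tcp_rot: [179.7, 0.1, 77.0]
contact_force: [0.9, -0.6, 0.3]
opening: 92.0
```

Run:
```python
from h import *
plan([557,-255.5,22],77)
p,c=snap("wrist","w2")
plan([557,-255.5,22],77)
import pickle; pickle.dump(c,open("w2.pkl","wb"))
```

```text
at [ 558.6 -256.5  132.6] [1.7974e+02 1.1000e-01 7.6980e+01] t 4.85
row [ 0.0008 -0.0023  0.1106] [ 0.0045  0.0019 -0.0004]
at [ 558.6 -256.6  132.5] [1.7975e+02 1.1000e-01 7.6970e+01] t 4.9
row [ 0.0009 -0.0023  0.1105] [ 0.0044  0.0019 -0.0005]
```

View pics/w2.png

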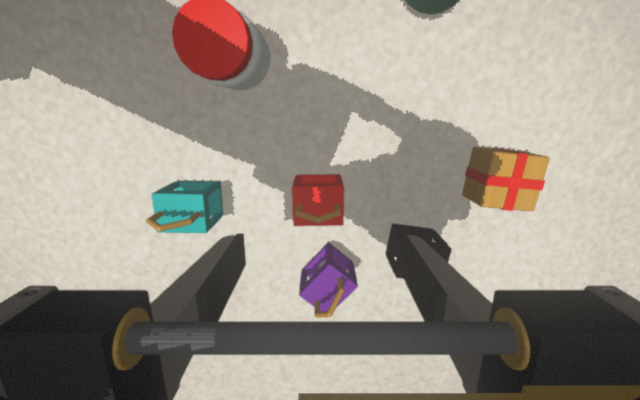

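Run:
```python
from h import *
import pickle
c=pickle.load(open("w2.pkl","rb"))
print("TCP px",proj(c,[558.6,-256.5,132.6]), "lantern top centre px",proj(c,[[557,-255.5,50],[557,-255.5,0]]))
a=cv2.imread("pics/w2.png")
cv2.imwrite("pics/w2c.png",cv2.resize(a[160:240,280:360],None,fx=7,fy=7,interpolation=2))
```

```text
TCP px [[320.32544367 247.96818638]] lantern top centre px [[317.95255192 205.63603061]
 [318.16807309 190.75173689]]
```

View pics/w2c.png

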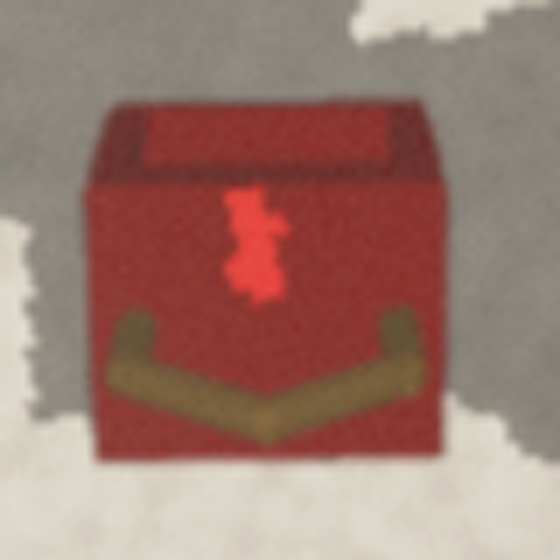

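Call:
{"op": "drive_tool", "data": {"commands": "0.001 -0.002 0.03 0.004 0.002 0;0.001 -0.002 0.07 0.004 0.002 0;0.001 -0.002 0.1 0.004 0.002 0;0.001 -0.002 0.11 0.004 0.002 0;0.001 -0.002 0.11 0.004 0.002 0;0.001 -0.002 0.11 0.004 0.002 0"}}

```text
time_s: 5.5
eef_pos: [557.0, -255.7, 22.0]
tcp_rot: [-180.0, -0.0, 76.9]
contact_force: [0.0, 0.2, -0.1]
opening: 92.0
```

Call:
{"op": "drive_tool", "data": {"commands": "0 0 0 0 0 0;0 0 0 0 0 0;0 0 0 0 0 0;0 0 0 0 0 0;0 0 0 0 0 0;0 0 0 0 0 0;0 0 0 0 0 0;0 0 0 0 0 0", "claw": 1, "grip_force": 15}}

```text
time_s: 6.3
eef_pos: [555.5, -254.6, 19.6]
tcp_rot: [-179.8, -0.1, 76.9]
contact_force: [0.1, -0.3, -0.5]
opening: 43.6
```

Run:
```python
from h import *
plan([487,-60,200],90)
```

```text
at [ 555.5 -254.6   19.6] [-1.7978e+02 -1.1000e-01  7.6930e+01] t 6.3
row [ 0.1745 -0.1114 -0.1796] [-0.0036 -0.0024 -0.2281]
```

Call:
{"op": "drive_tool", "data": {"commands": "0 0 -0.02 0 0 0;0 0 -0.06 0 0 0;0 0 -0.1 0 0 0;0 0 -0.14 0 0 0;0 0 -0.18 0 0 0;0.03 -0.02 -0.18 0 0 -0.1;0.07 -0.045 -0.18 0 0 -0.2;0.11 -0.07 -0.18 0 0 -0.228;0.14 -0.09 -0.18 0 0 -0.228;0.16 -0.103 -0.18 0 0 -0.228;0.174 -0.111 -0.18 0 0 -0.228;0.174 -0.111 -0.18 0 0 -0.228;0.174 -0.111 -0.18 0 0 -0.228;0.174 -0.111 -0.18 0 0 -0.228"}}

```text
time_s: 7.7
eef_pos: [487.6, -61.6, 200.4]
tcp_rot: [-179.8, -0.1, 89.9]
contact_force: [0.1, -0.2, -2.2]
opening: 43.9
```

Run:
```python
from h import *
import pickle
s=ctrl.sense(); print(s["eef_pos"],s["tcp_rot"],s["contact_force"],s["opening"])
W,cw=snap("wrist","w3");S,cs=snap("scene","s3");T,ct=snap("top","t3")
pickle.dump((cw,cs,ct),open("c3.pkl","wb"))
print(ctrl.sense()["eef_pos"],ctrl.sense()["contact_force"])
a=S["pixels"][:,:,::-1];b=T["pixels"][:,:,::-1]
cv2.imwrite("pics/s3c.png",cv2.resize(a[95:215,260:410],None,fx=5,fy=5,interpolation=2))
cv2.imwrite("pics/t3c.png",cv2.resize(b[190:290,240:370],None,fx=6,fy=6,interpolation=2))
```

```text
[487.63032525 -61.57377294 200.38108665] [-1.79806945e+02 -1.38424080e-01  8.99388879e+01] [ 0.06297628 -0.20919563 -2.15819521] 43.9400500818719
[487.46073081 -61.36314111 200.28744398] [ 0.25001357 -0.13789764 -0.18925722]
```

View pics/w3.png

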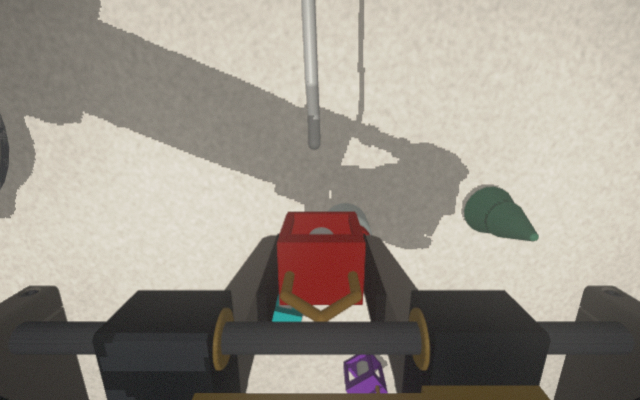

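View pics/s3c.png

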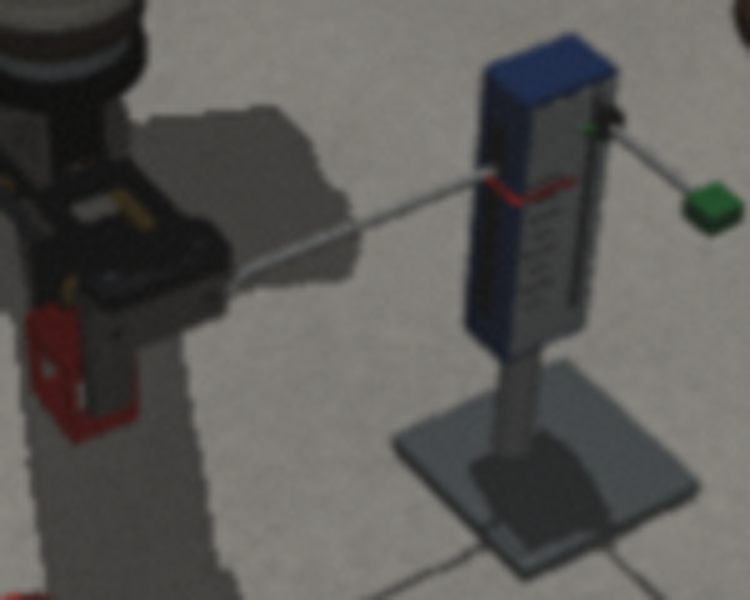

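View pics/t3c.png

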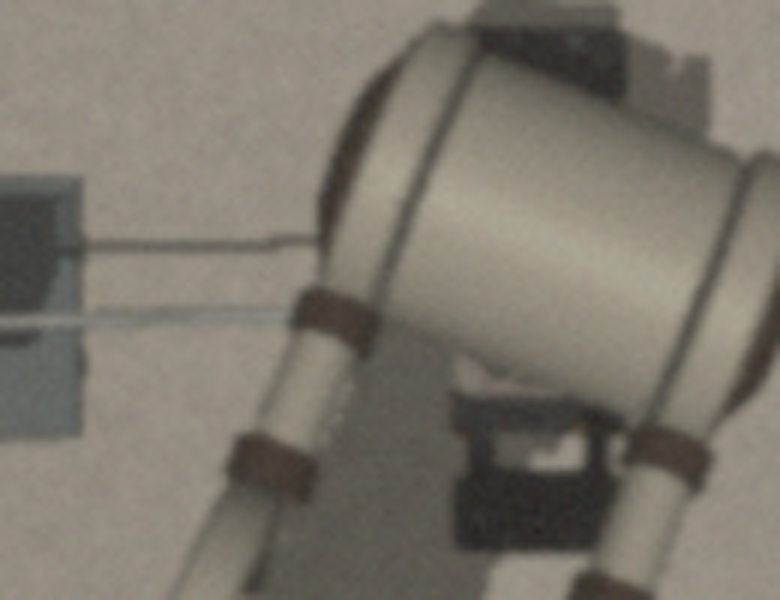

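Run:
```python
from h import *
import pickle
cw,cs,ct=pickle.load(open("c3.pkl","rb"))
for uv,z in(((315,148),221),((314.5,135),221),((313,90),222),((310.5,45),222),((308,3),222)): print(uv,onz(cw,uv,z))
# crest in-hand expected
print("crest px if centred", proj(cw,[[487.6,-61.6,200.4+63],[487.6-22,-61.6+18,230],[487.6+22,-61.6+18,230],[487.6-22,-61.6-18,230],[487.6+22,-61.6-18,230]]))
a=cv2.imread("pics/w3.png")
cv2.imwrite("pics/w3c.png",cv2.resize(a[0:180,250:390],None,fx=4,fy=3.3,interpolation=2))
cv2.imwrite("pics/w3d.png",cv2.resize(a[200:340,250:390],None,fx=4.2,fy=4.2,interpolation=2))
```

```text
(315, 148) [4.85092987e+02 4.38469208e-01 2.21000000e+02]
(314.5, 135) [484.89051705   6.56486187 221.        ]
(313, 90) [484.35688074  26.66244089 222.        ]
(310.5, 45) [483.40401486  45.20534087 222.        ]
(308, 3) [482.50540983  61.32196752 222.        ]
crest px if centred [[319.81288705 314.50932182]
 [275.56549056 240.20225032]
 [364.89505349 240.29166244]
 [278.42660791 303.44185536]
 [362.1619937  303.58354783]]
```

View pics/w3c.png

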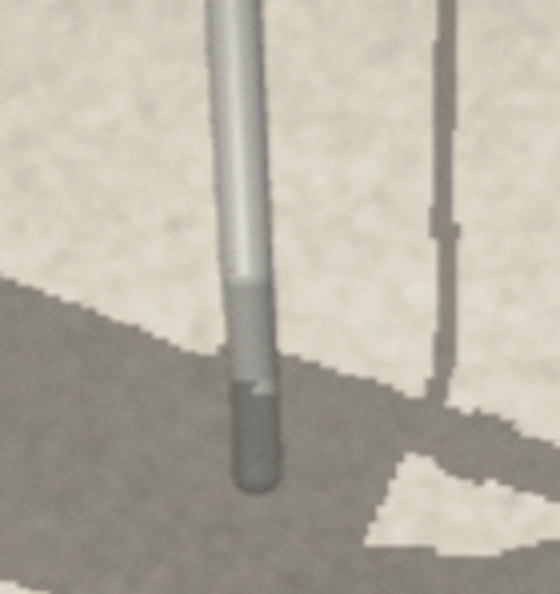

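View pics/w3d.png

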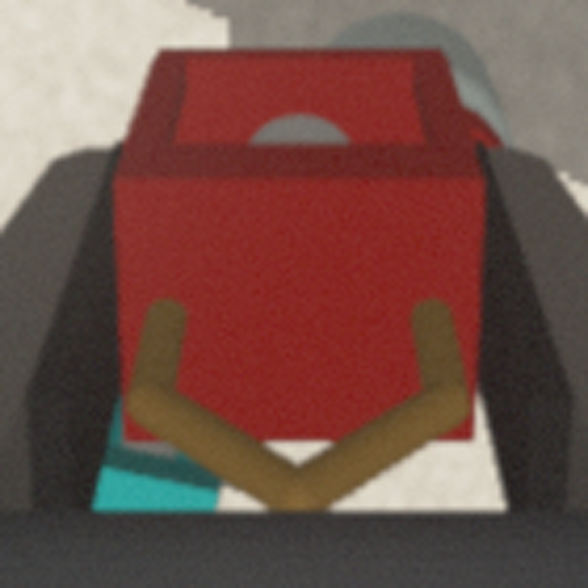

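Run:
```python
from h import *
plan([484.3,-35,172],92)
```

```text
at [487.5 -61.4 200.3] [-1.7979e+02 -1.6000e-01  8.9930e+01] t 7.85
row [ 0.0263 -0.0031  0.0284] [-0.0036 -0.0028 -0.0361]
```

Call:
{"op": "drive_tool", "data": {"commands": "0.01 -0.001 0.01 0 0 -0.01;0.02 -0.003 0.02 0 0 -0.03;0.026 -0.003 0.028 -0.0036 -0.0028 -0.036;0.026 -0.003 0.028 -0.0036 -0.0028 -0.036;0.026 -0.003 0.028 -0.0036 -0.0028 -0.036;0.026 -0.003 0.028 -0.0036 -0.0028 -0.036;0.026 -0.003 0.028 -0.0036 -0.0028 -0.036"}}

```text
time_s: 8.55
eef_pos: [484.5, -34.8, 173.0]
tcp_rot: [179.9, 0.0, 92.0]
contact_force: [0.1, 0.6, -0.9]
opening: 43.8
```

Run:
```python
from h import *
import pickle
s=ctrl.sense(); print(s["eef_pos"],s["tcp_rot"],s["contact_force"],s["opening"])
W,cw=snap("wrist","w4");S,cs=snap("scene","s4")
pickle.dump((cw,cs),open("c4.pkl","wb"))
plan([484.3,16.3,172],92)
b=W["pixels"][:,:,::-1]
cv2.imwrite("pics/w4c.png",cv2.resize(b[100:330,240:400],None,fx=3.5,fy=2.6,interpolation=2))
```

```text
[484.52595367 -34.76707884 172.99118029] [1.79931978e+02 1.92500612e-02 9.20462707e+01] [ 0.1094259   0.61051905 -0.87790655] 43.78880550503904
at [484.4 -34.7 172.9] [1.7995e+02 1.0000e-02 9.2040e+01] t 8.65
row [0.051  0.0017 0.0009] [0.001  0.0002 0.0008]
```

View pics/w4c.png

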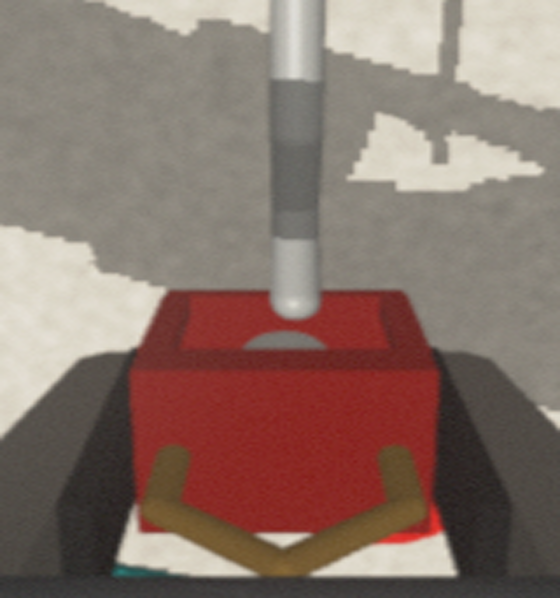

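View pics/s4.png

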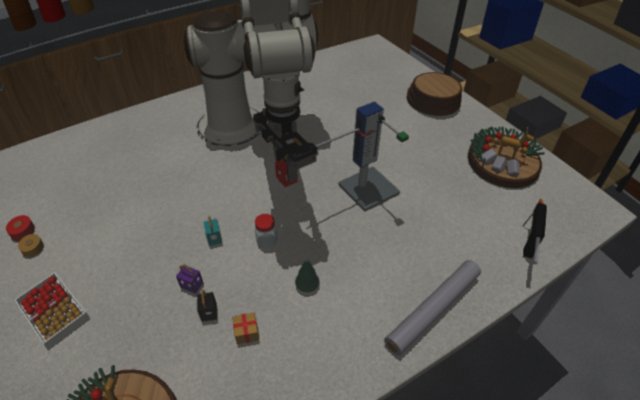

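Run:
```python
from h import *
import pickle
cw,cs=pickle.load(open("c4.pkl","rb"))
f=lambda u,v:(240+u/3.5-.4,100+v/2.6-.4)
print("tip end",onz(cw,f(296,316),219),"bend mid",onz(cw,f(297,240),221),onz(cw,f(298,80),222),onz(cw,f(298,10),222))
print("dip?",onz(cw,f(297,143),213),onz(cw,f(297,210),213))
print("crest",onz(cw,f(284,570),173+63), "box",[onz(cw,f(*q),202.5) for q in((132,370),(440,370),(140,530),(428,533))])
```

```text
tip end [484.82280308  -0.59958879 219.        ] bend mid [484.38658865  12.82784674 221.        ] [483.50637611  37.42648382 222.        ] [483.1137035   47.24770044 222.        ]
dip? [483.92623428  26.90461419 213.        ] [484.36588027  15.83829191 213.        ]
crest [484.6547269  -36.69417012 236.        ] box [array([462.5739458 , -18.41329892, 202.5       ]), array([505.98029535, -16.85542844, 202.5       ]), array([463.64319561, -53.54641777, 202.5       ]), array([506.95090704, -52.70817683, 202.5       ])]
```

Call:
{"op": "drive_tool", "data": {"commands": "0.01 0.0004 0 0 0 0;0.02 0.0007 0 0 0 0;0.03 0.001 0 0 0 0;0.038 0.0013 0 0 0 0;0.045 0.0015 0 0 0 0;0.051 0.0017 0 0 0 0;0.051 0.0017 0 0 0 0;0.051 0.0017 0 0 0 0;0.051 0.0017 0 0 0 0"}}

```text
time_s: 9.55
eef_pos: [484.0, 16.3, 172.5]
tcp_rot: [180.0, 0.0, 92.0]
contact_force: [0.4, -0.4, -0.4]
opening: 43.9
```

Run:
```python
from h import *
import pickle
s=ctrl.sense(); print(s["eef_pos"],s["tcp_rot"],s["contact_force"],s["wrist_torque"],s["opening"])
W,cw=snap("wrist","w5");S,cs=snap("scene","s5")
for i in range(3):
    ctrl.snapshot("top"); s=ctrl.sense(); print(s["eef_pos"],s["contact_force"])
b=W["pixels"][:,:,::-1]
cv2.imwrite("pics/w5c.png",cv2.resize(b[130:340,240:400],None,fx=3.5,fy=2.8,interpolation=2))
b=S["pixels"][:,:,::-1]
cv2.imwrite("pics/s5c.png",cv2.resize(b[100:210,250:410],None,fx=5,fy=5,interpolation=2))
```

```text
[484.03357586  16.34169681 172.4807516 ] [1.79987765e+02 2.72290462e-03 9.20491939e+01] [ 0.35599224 -0.35839355 -0.35164884] [-0.02380732  0.03998764 -0.0013362 ] 43.85734758326785
[484.04402897  16.29831245 172.48252782] [-0.29947757 -0.04720589 -1.28437016]
[484.02831754  16.33434605 172.48127198] [-0.37469312  0.07183204 -1.45224341]
[484.0373674   16.36918943 172.5006888 ] [ 0.65871977  0.90188834 -0.50275255]
```

View pics/w5c.png

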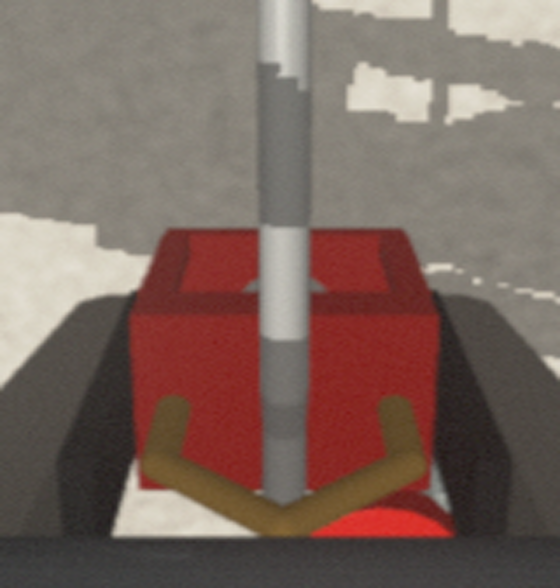

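View pics/s5c.png

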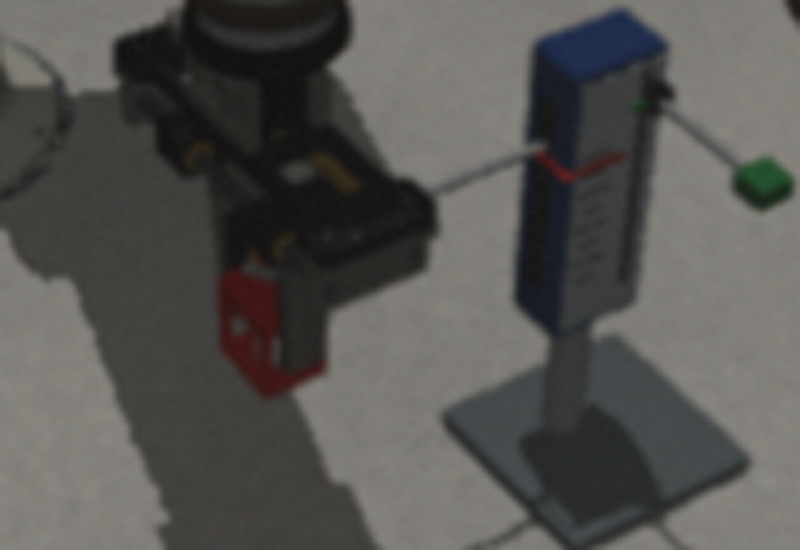

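```bash
cat >> h.py <<'E'
def favg(n=30):
    F=[]
    for i in range(n): ctrl.snapshot("top"); F.append(ctrl.sense()["contact_force"].copy())
    F=np.array(F); s=ctrl.sense(); print("F",F.mean(0).round(3),"+-",(F.std(0)/n**.5).round(3),"pos",s["eef_pos"].round(1),"t",round(s["time_s"],2))
E
python3 - <<'E'
from h import *
favg(40)
E
```

```text
F [ 0.067  0.082 -1.27 ] +- [0.084 0.077 0.062] pos [484.   16.6 172.5] t 11.8
```

Call:
{"op": "drive_tool", "data": {"commands": "0 0 0.005 0 0 0;0 0 0.01 0 0 0;0 0 0.015 0 0 0;0 0 0.02 0 0 0;0 0 0.025 0 0 0;0 0 0.03 0 0 0;0 0 0.035 0 0 0;0 0 0.04 0 0 0;0 0 0.04 0 0 0;0 0 0.04 0 0 0;0 0 0.04 0 0 0"}}

```text
time_s: 12.9
eef_pos: [484.1, 16.5, 132.7]
tcp_rot: [180.0, 0.0, 92.1]
contact_force: [-1.0, -1.0, -0.1]
opening: 43.8
```

Run:
```python
from h import *
import pickle
W,cw=snap("wrist","w6");S,cs=snap("scene","s6")
pickle.dump((cw,cs),open("c6.pkl","wb"))
favg(30)
b=W["pixels"][:,:,::-1]
cv2.imwrite("pics/w6c.png",cv2.resize(b[130:340,240:400],None,fx=3.5,fy=2.8,interpolation=2))
b=S["pixels"][:,:,::-1]
cv2.imwrite("pics/s6c.png",cv2.resize(b[100:210,250:410],None,fx=5,fy=5,interpolation=2))
```

```text
F [ 0.198 -0.778 -0.148] +- [0.1   0.071 0.078] pos [484.   16.6 132.5] t 14.5
```

View pics/w6c.png

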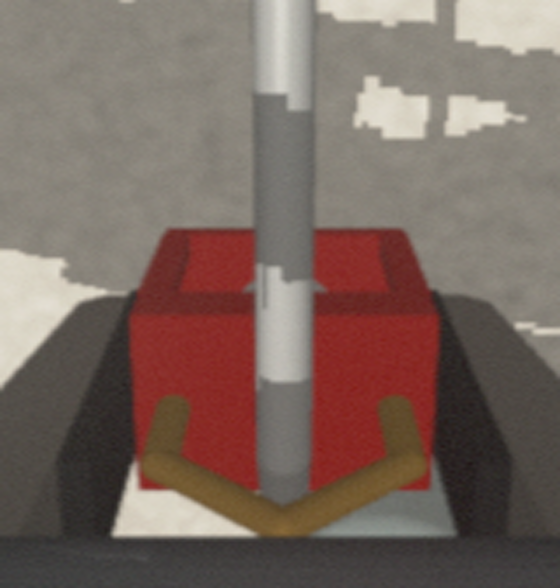

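View pics/s6c.png

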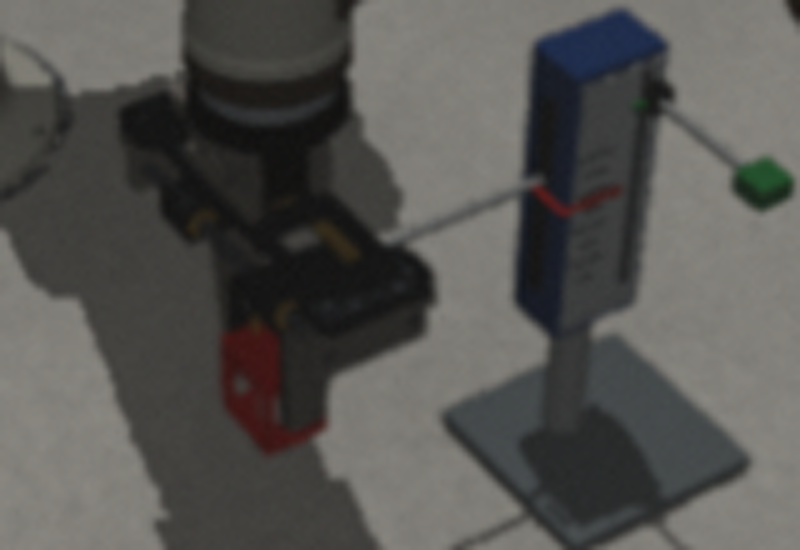

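Run:
```python
from h import *
import pickle
cw,cs=pickle.load(open("c6.pkl","rb"))
P=np.array([511,190,222.])
for d in (0,10,20,25,30,35): print(d,proj(cs,P-[0,0,d]))
a=cv2.imread("pics/s5.png");b=cv2.imread("pics/s6.png")
for im in(a,b):
    R=im[110:170,345:385].astype(int); m=(R[:,:,2]>R[:,:,1]+35)&(R[:,:,2]>R[:,:,0]+35); y,x=np.nonzero(m); print([(x[k]+345,y[k]+110) for k in range(len(x))][:60])
```

```text
0 [[368.77788002 133.91858217]]
10 [[368.43708021 137.057309  ]]
20 [[368.09987283 140.15822641]]
25 [[367.93260319 141.69468492]]
30 [[367.76621593 143.22190409]]
35 [[367.60070582 144.73995388]]
[(np.int64(358), np.int64(131)), (np.int64(359), np.int64(132)), (np.int64(360), np.int64(132)), (np.int64(360), np.int64(133)), (np.int64(361), np.int64(133)), (np.int64(361), np.int64(134)), (np.int64(362), np.int64(134)), (np.int64(362), np.int64(135)), (np.int64(363), np.int64(135)), (np.int64(364), np.int64(135))]
[(np.int64(357), np.int64(137)), (np.int64(357), np.int64(138)), (np.int64(358), np.int64(138)), (np.int64(358), np.int64(139)), (np.int64(359), np.int64(139)), (np.int64(359), np.int64(140)), (np.int64(360), np.int64(140)), (np.int64(360), np.int64(141)), (np.int64(361), np.int64(141)), (np.int64(362), np.int64(141)), (np.int64(362), np.int64(142)), (np.int64(363), np.int64(142))]
```

Call:
{"op": "drive_tool", "data": {"commands": "-0.002 0 0 0 0 0;-0.004 0 0 0 0 0;-0.004 0 0 0 0 0;-0.004 0 0 0 0 0"}}

```text
time_s: 14.9
eef_pos: [484.1, 12.7, 132.4]
tcp_rot: [180.0, -0.0, 92.1]
contact_force: [0.6, 3.2, -0.3]
opening: 43.7
```

Run:
```python
from h import *
S,cs=snap("scene","s7"); favg(30)
im=S["pixels"][:,:,::-1]
R=im[110:170,345:385].astype(int); m=(R[:,:,2]>R[:,:,1]+35)&(R[:,:,2]>R[:,:,0]+35); y,x=np.nonzero(m); print([(int(x[k]+345),int(y[k]+110)) for k in range(len(x))][:60])
```

```text
F [0.006 3.791 0.038] +- [0.088 0.113 0.084] pos [484.1  12.6 132.5] t 16.45
[(357, 138), (357, 139), (358, 139), (358, 140), (359, 140), (360, 141), (361, 142), (362, 142)]
```

Call:
{"op": "drive_tool", "data": {"commands": "0.002 0 0 0 0 0;0.0033 0 0 0 0 0;0.0033 0 0 0 0 0;0.0033 0 0 0 0 0"}}

```text
time_s: 16.85
eef_pos: [484.1, 15.6, 132.5]
tcp_rot: [180.0, 0.0, 92.1]
contact_force: [-0.2, -0.3, -0.7]
opening: 44.0
```

Run:
```python
from h import *
S,cs=snap("scene","s8"); favg(30)
im=S["pixels"][:,:,::-1]
R=im[110:170,345:385].astype(int); m=(R[:,:,2]>R[:,:,1]+35)&(R[:,:,2]>R[:,:,0]+35); y,x=np.nonzero(m); print([(int(x[k]+345),int(y[k]+110)) for k in range(len(x))][:60])
```

```text
F [ 0.087 -1.803 -0.327] +- [0.099 0.131 0.109] pos [484.1  15.9 132.5] t 18.4
[(357, 138), (358, 138), (358, 139), (359, 139), (359, 140), (360, 140), (360, 141), (361, 141), (362, 141), (362, 142), (363, 142)]
```

Call:
{"op": "drive_tool", "data": {"commands": "-0.001 0 0 0 0 0;-0.001 0 0 0 0 0;-0.001 0 0 0 0 0"}}

```text
time_s: 18.7
eef_pos: [484.0, 15.4, 132.4]
tcp_rot: [180.0, -0.1, 92.1]
contact_force: [0.0, 2.0, -0.9]
opening: 44.0
```

Run:
```python
from h import *
import pickle
W,cw=snap("wrist","w9"); favg(30)
pickle.dump(cw,open("c9.pkl","wb"))
b=W["pixels"][:,:,::-1]
cv2.imwrite("pics/w9c.png",cv2.resize(b[130:340,240:400],None,fx=3.5,fy=2.8,interpolation=2))
```

```text
F [ 0.21   3.504 -0.383] +- [0.086 0.117 0.081] pos [484.   14.9 132.5] t 20.25
```

View pics/w9c.png

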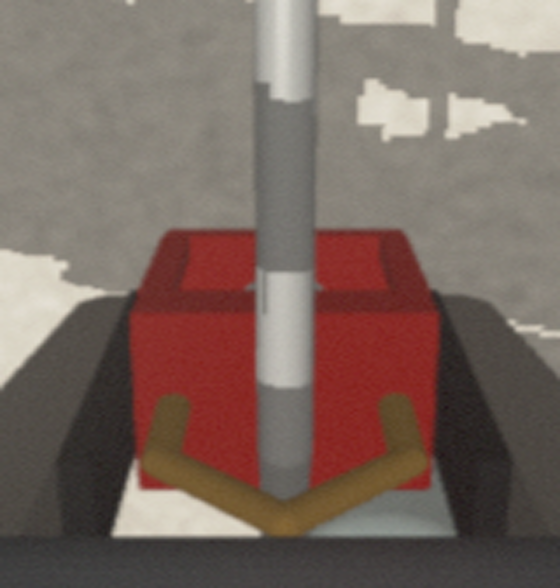

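Call:
{"op": "drive_tool", "data": {"commands": "0.0006 0 0 0 0 0;0.0006 0 0.002 0 0 0;0.0006 0 0.004 0 0 0;0.0006 0 0.006 0 0 0;0.0006 0 0.006 0 0 0;0.0006 0 0.006 0 0 0"}}

```text
time_s: 20.85
eef_pos: [484.1, 15.3, 126.5]
tcp_rot: [180.0, 0.0, 92.1]
contact_force: [0.2, 0.2, -0.1]
opening: 43.8
```

Run:
```python
from h import *
S,cs=snap("scene","s10"); favg(30)
im=S["pixels"][:,:,::-1]
R=im[110:170,345:385].astype(int); m=(R[:,:,2]>R[:,:,1]+35)&(R[:,:,2]>R[:,:,0]+35); y,x=np.nonzero(m); print([(int(x[k]+345),int(y[k]+110)) for k in range(len(x))][:60])
```

```text
F [-0.036 -0.103 -0.081] +- [0.075 0.096 0.077] pos [484.1  15.5 126.5] t 22.4
[(357, 139), (357, 140), (358, 140), (358, 141), (359, 141), (359, 142), (360, 142), (360, 143), (361, 143), (362, 143), (361, 144), (362, 144)]
```

Call:
{"op": "drive_tool", "data": {"commands": "0 0 0 0 0 0;0 0 0 0 0 0;0 0 0 0 0 0;0 0 0 0 0 0;0 0 0 0 0 0;0 0 0 0 0 0;0 0 0 0 0 0;0 0 0 0 0 0;0 0 0 0 0 0;0 0 0 0 0 0;0 0 0 0 0 0;0 0 0 0 0 0", "claw": 0}}

```text
time_s: 23.6
eef_pos: [484.1, 15.5, 126.5]
tcp_rot: [180.0, -0.0, 92.1]
contact_force: [0.3, -0.3, -0.5]
opening: 91.8
```

Run:
```python
from h import *
S,cs=snap("scene","s11"); W,cw=snap("wrist","w11")
favg(20)
S2,_=snap("scene")
for im in (S["pixels"][:,:,::-1],S2["pixels"][:,:,::-1]):
    R=im[110:170,345:385].astype(int); m=(R[:,:,2]>R[:,:,1]+35)&(R[:,:,2]>R[:,:,0]+35); y,x=np.nonzero(m); print([(int(x[k]+345),int(y[k]+110)) for k in range(len(x))][:60])
cv2.imwrite("pics/w11c.png",cv2.resize(W["pixels"][130:340,200:440,::-1],None,fx=3,fy=2.8,interpolation=2))
```

```text
F [ 0.016 -0.072 -0.095] +- [0.133 0.106 0.101] pos [484.   15.5 126.5] t 24.7
[(357, 140), (358, 141)]
[(357, 140), (357, 141), (358, 141)]
```

View pics/w11c.png

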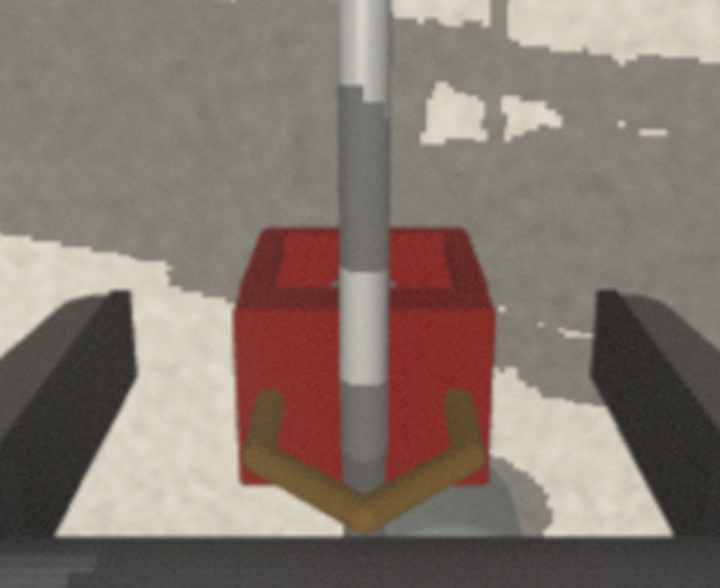

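Call:
{"op": "drive_tool", "data": {"commands": "0 0 -0.005 0 0 0;0 0 -0.015 0 0 0;0 0 -0.03 0 0 0;0 0 -0.05 0 0 0;0 0 -0.07 0 0 0;0 0 -0.1 0 0 0;0 0 -0.14 0 0 0;0 0 -0.18 0 0 0;0 0 -0.21 0 0 0;0 0 -0.21 0 0 0;0 0 -0.21 0 0 0"}}

```text
time_s: 25.85
eef_pos: [484.2, 15.4, 337.4]
tcp_rot: [179.9, 0.0, 92.1]
contact_force: [0.0, -0.3, -0.1]
opening: 92.2
```

Run:
```python
from h import *
import pickle
S,cs=snap("scene","s12"); T,ct=snap("top","t12")
pickle.dump((cs,ct),open("c12.pkl","wb"))
plan([586,228,340],0)
cv2.imwrite("pics/s12c.png",cv2.resize(S["pixels"][95:215,270:420,::-1],None,fx=5,fy=5,interpolation=2))
```

```text
at [483.4  15.6 335.2] [-1.7988e+02 -4.0000e-02  9.2060e+01] t 25.95
row [ 0.2086  0.1102 -0.0049] [-2.1000e-03  1.1000e-03  1.6068e+00]
```

View pics/s12c.png

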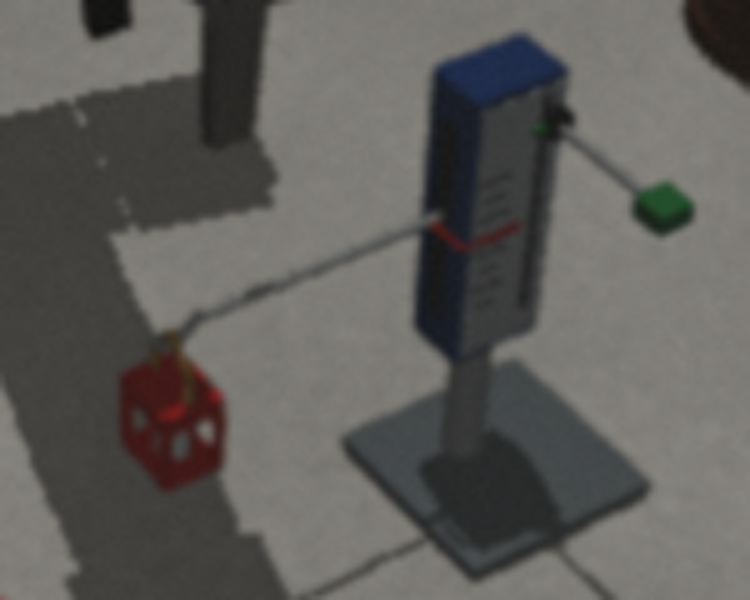

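Call:
{"op": "drive_tool", "data": {"commands": "0.03 0.015 -0.005 0 0 0.1;0.07 0.035 -0.005 0 0 0.25;0.11 0.055 -0.005 0 0 0.4;0.15 0.08 -0.005 0 0 0.55;0.18 0.1 -0.005 0 0 0.7;0.209 0.113 -0.005 0 0 0.85;0.209 0.113 -0.005 0 0 1;0.209 0.113 -0.005 0 0 1.15;0.209 0.113 -0.005 0 0 1.3;0.209 0.113 -0.005 0 0 1.45;0.209 0.113 -0.005 0 0 1.607;0.209 0.113 -0.005 0 0 1.607;0.209 0.113 -0.005 0 0 1.607;0.209 0.113 -0.005 0 0 1.607;0.209 0.113 -0.005 0 0 1.607", "claw": 1}}

```text
time_s: 27.45
eef_pos: [589.2, 228.4, 340.8]
tcp_rot: [180.0, 0.1, 0.0]
contact_force: [0.6, -1.0, 0.0]
opening: 0.6
```

Run:
```python
from h import *
import pickle
W,cw=snap("wrist","w13"); pickle.dump(cw,open("c13.pkl","wb")); s=ctrl.sense(); print(s["eef_pos"],s["tcp_rot"],s["opening"],s["joints"])
S,cs=snap("scene","s13")
```

```text
[589.22797219 228.39345149 341.04251417] [1.79998489e+02 3.68433686e-02 2.08733995e-02] 0.5615585585139586 [1.02472967e+01 1.49382249e+01 7.06387227e+01 5.06926157e-03
 9.44595788e+01 1.00226815e+02]
```

View pics/w13.png

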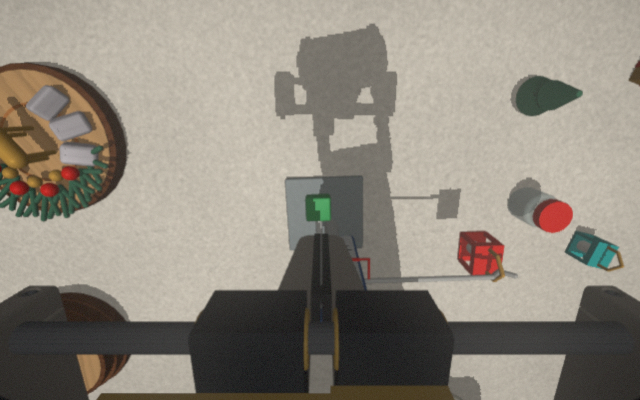

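View pics/s13.png

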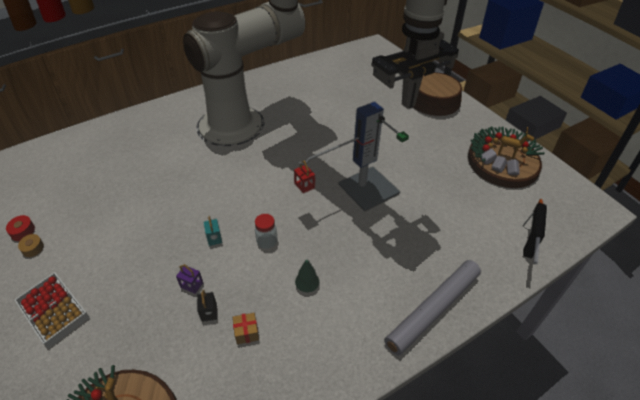

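Run:
```python
from h import *
import pickle
cw=pickle.load(open("c13.pkl","rb"))
a=cv2.imread("pics/w13.png")
cv2.imwrite("pics/w13c.png",cv2.resize(a[170:300,280:400],None,fx=5,fy=4.5,interpolation=2))
print(onz(cw,(319.5,209),259)); plan([586,228,265],0)
```

```text
[587.69342071 228.90019014 259.        ]
at [589.3 228.4 341.2] [-1.8e+02  2.0e-02  1.0e-02] t 27.55
row [-0.0033  0.0004  0.0762] [-0.      0.0003  0.0002]
```

View pics/w13c.png

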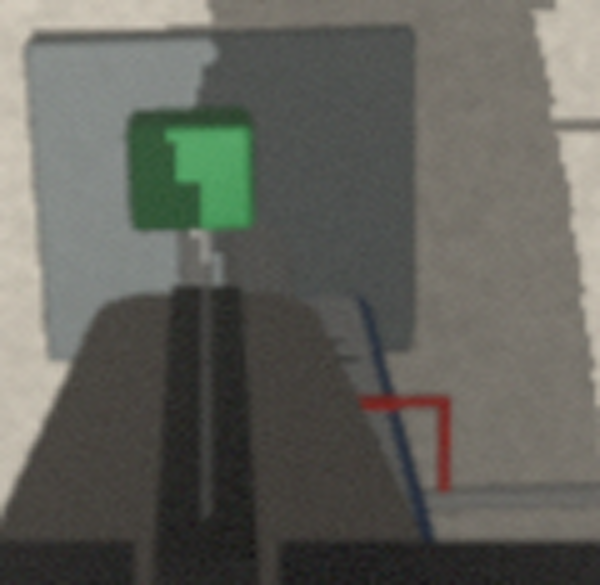

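Run:
```python
from h import *
import pickle
cw=pickle.load(open("c13.pkl","rb"))
print(onz(cw,(318.2,209),259)); plan([587.7,229.8,206],0)
```

```text
[587.69236159 230.01266773 259.        ]
at [589.3 228.4 341.2] [-1.8e+02  2.0e-02  1.0e-02] t 27.55
row [-0.0016 -0.0014  0.1352] [-0.      0.0003  0.0002]
```

Call:
{"op": "drive_tool", "data": {"commands": "-0.0016 -0.0014 0.02 0 0 0;-0.0016 -0.0014 0.045 0 0 0;-0.0016 -0.0014 0.06 0 0 0;-0.0016 -0.0014 0.07 0 0 0;-0.0016 -0.0014 0.076 0 0 0;-0.0016 -0.0014 0.08 0 0 0;-0.0016 -0.0014 0.085 0 0 0;-0.0016 -0.0014 0.09 0 0 0;-0.0016 -0.0014 0.096 0 0 0;-0.0016 -0.0014 0.102 0 0 0;-0.0016 -0.0014 0.108 0 0 0;-0.0016 -0.0014 0.114 0 0 0;-0.0016 -0.0014 0.12 0 0 0;-0.0016 -0.0014 0.126 0 0 0;-0.0016 -0.0014 0.13 0 0 0;-0.0016 -0.0014 0.135 0 0 0;-0.0016 -0.0014 0.135 0 0 0;-0.0016 -0.0014 0.135 0 0 0"}}

```text
time_s: 29.35
eef_pos: [587.4, 229.7, 206.1]
tcp_rot: [180.0, 0.1, -0.0]
contact_force: [0.1, 0.1, 0.8]
opening: 0.3
```

Run:
```python
from h import *
import pickle
W,cw=snap("wrist","w14"); s=ctrl.sense(); print(s["eef_pos"],s["contact_force"])
S,cs=snap("scene","s14"); pickle.dump((cw,cs),open("c14.pkl","wb"))
cv2.imwrite("pics/s14c.png",cv2.resize(S["pixels"][95:195,320:420,::-1],None,fx=6,fy=6,interpolation=2))
```

```text
[587.52908997 229.7950746  206.24308377] [ 1.17552946 -0.22990094 -0.21128421]
```

View pics/s14c.png

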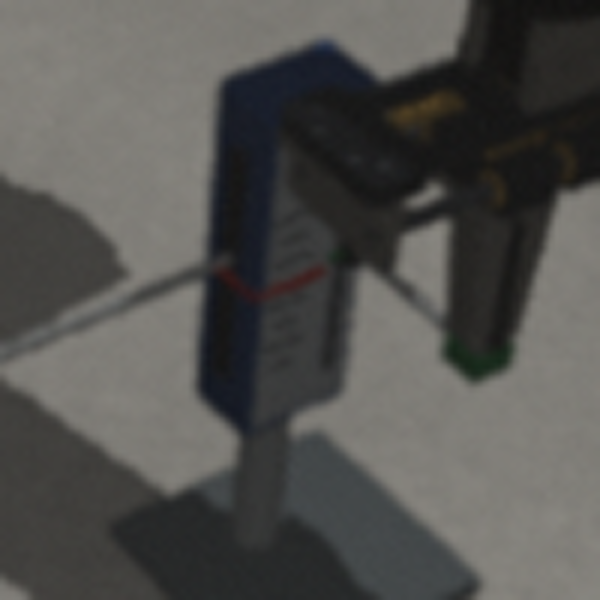

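View pics/w14.png

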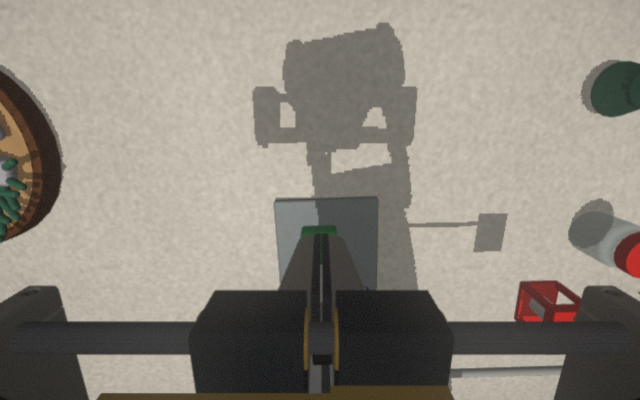

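Call:
{"op": "drive_tool", "data": {"commands": "0 0 -0.005 0 0 0;0 0 -0.02 0 0 0;0 0 -0.05 0 0 0;0 0 -0.1 0 0 0;0 0 -0.13 0 0 0;0 0 -0.13 0 0 0;0 0 -0.13 0 0 0"}}

```text
time_s: 30.15
eef_pos: [588.2, 229.9, 338.4]
tcp_rot: [-180.0, -0.2, -0.0]
contact_force: [-0.2, 0.2, -0.4]
opening: 0.4
```

Run:
```python
from h import *
import pickle
ims=[snap("scene") for i in range(6)]
cs=ims[0][1]; im=np.mean([p["pixels"].astype(float) for p,_ in ims],0)
pickle.dump((cs,im),open("m15.pkl","wb"))
crop=np.clip(im[105:165,345:405,::-1]*1.8,0,255).astype(np.uint8)
o=cv2.imread("pics/s12.png")  # before
o0=np.clip(o[105:165,345:405].astype(float)*1.8,0,255).astype(np.uint8)
cv2.imwrite("pics/m15.png",np.hstack([cv2.resize(x,None,fx=6.5,fy=6.5,interpolation=2) for x in(o0,crop)]))
s=ctrl.sense(); print(s["time_s"],s["eef_pos"])
```

```text
30.45 [587.29377989 229.69863175 335.10997147]
```

View pics/m15.png

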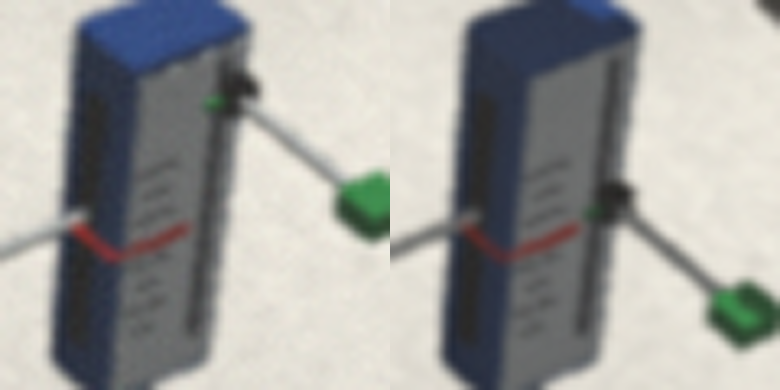

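Call:
{"op": "drive_tool", "data": {"commands": "0 0 0.04 0 0 0;0 0 0.08 0 0 0;0 0 0.11 0 0 0;0 0 0.12 0 0 0;0 0 0.125 0 0 0;0 0 0.129 0 0 0;0 0 0.132 0 0 0;0 0 0.134 0 0 0;0 0 0.1355 0 0 0;0 0 0.1355 0 0 0;0 0 0.1355 0 0 0"}}

```text
time_s: 31.55
eef_pos: [588.3, 229.9, 201.7]
tcp_rot: [-180.0, -0.1, -0.0]
contact_force: [1.8, -0.1, 1.8]
opening: 0.4
```

Run:
```python
from h import *
favg(8)
```

```text
F [0.903 0.339 1.24 ] +- [0.19  0.212 0.117] pos [587.8 229.8 201. ] t 31.95
```

Call:
{"op": "drive_tool", "data": {"commands": "0 0 -0.005 0 0 0;0 0 -0.02 0 0 0;0 0 -0.05 0 0 0;0 0 -0.1 0 0 0;0 0 -0.13 0 0 0;0 0 -0.13 0 0 0;0 0 -0.13 0 0 0"}}

```text
time_s: 32.65
eef_pos: [588.1, 229.9, 332.5]
tcp_rot: [-180.0, -0.1, -0.0]
contact_force: [0.8, -0.8, -0.6]
opening: 0.6
```

Run:
```python
from h import *
import pickle
ims=[snap("scene") for i in range(8)]
cs=ims[0][1]; im=np.mean([p["pixels"].astype(float) for p,_ in ims],0)
pickle.dump((cs,im),open("m16.pkl","wb"))
crop=np.clip(im[105:165,345:405,::-1]*1.8,0,255).astype(np.uint8)
o=cv2.imread("pics/scene0.png")
o0=np.clip(o[105:165,345:405].astype(float)*1.8,0,255).astype(np.uint8)
cv2.imwrite("pics/m16.png",np.hstack([cv2.resize(x,None,fx=6.5,fy=6.5,interpolation=2) for x in(o0,crop)]))
s=ctrl.sense(); print(s["time_s"],s["eef_pos"])
```

```text
33.05 [587.49450089 229.74083609 330.18414103]
```

View pics/m16.png

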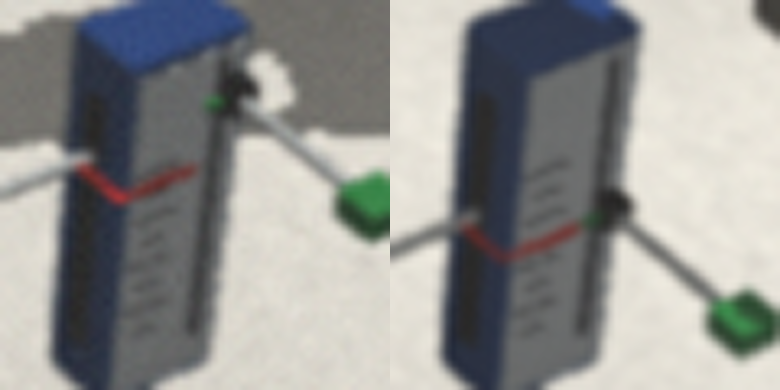

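Call:
{"op": "drive_tool", "data": {"commands": "0 0 0.04 0 0 0;0 0 0.08 0 0 0;0 0 0.11 0 0 0;0 0 0.12 0 0 0;0 0 0.125 0 0 0;0 0 0.128 0 0 0;0 0 0.13 0 0 0;0 0 0.131 0 0 0;0 0 0.1315 0 0 0;0 0 0.1315 0 0 0;0 0 0.1315 0 0 0;0 0 0.1315 0 0 0"}}

```text
time_s: 34.25
eef_pos: [588.2, 229.8, 200.0]
tcp_rot: [-180.0, -0.1, -0.0]
contact_force: [0.5, -0.3, 2.1]
opening: 0.3
```

Run:
```python
from h import *
favg(8)
```

```text
F [0.952 0.21  1.225] +- [0.154 0.187 0.174] pos [587.8 229.8 199.5] t 34.65
```

Call:
{"op": "drive_tool", "data": {"commands": "0 0 -0.005 0 0 0;0 0 -0.02 0 0 0;0 0 -0.05 0 0 0;0 0 -0.1 0 0 0;0 0 -0.13 0 0 0;0 0 -0.13 0 0 0;0 0 -0.13 0 0 0;0 0 -0.13 0 0 0;0 0 -0.13 0 0 0"}}

```text
time_s: 35.55
eef_pos: [587.0, 229.7, 327.6]
tcp_rot: [180.0, 0.2, -0.0]
contact_force: [-0.9, -0.5, -0.7]
opening: 0.7
```

Run:
```python
from h import *
import pickle
ims=[snap("scene","s17") for i in range(8)]
im=np.mean([p["pixels"].astype(float) for p,_ in ims],0)
o=cv2.imread("pics/scene0.png").astype(float)[:,:,::-1]
for n,I in(("start",o),("m15",pickle.load(open("m15.pkl","rb"))[1]),("m16",pickle.load(open("m16.pkl","rb"))[1]),("now",im)):
    # green excess centroid of index region (left of x=380), red tip (rightmost)
    A=I[105:165,345:405]
    g=np.clip(A[:,:,1]-np.maximum(A[:,:,0],A[:,:,2])-8,0,None); g[:,39:]=0
    r=np.clip(A[:,:,0]-np.maximum(A[:,:,1],A[:,:,2])-12,0,None)
    yy,xx=np.mgrid[105:165,345:405]
    rc=r.copy(); sel=(xx>=366); 
    print(n,"index",round((g*xx).sum()/g.sum(),2),round((g*yy).sum()/g.sum(),2),"red",[(u,round((r[:,u-345]*yy[:,0]).sum()/max(r[:,u-345].sum(),1e-9),2),round(r[:,u-345].sum())) for u in range(364,377)])
crop=np.clip(im[105:165,345:405,::-1]*1.8,0,255).astype(np.uint8)
full=np.clip(ims[-1][0]["pixels"][90:215,270:420,::-1]*1.0,0,255).astype(np.uint8)
cv2.imwrite("pics/m17.png",np.hstack([cv2.resize(crop,(390,390),interpolation=2),cv2.resize(full,(400,390),interpolation=2)]))
s=ctrl.sense(); print(s["time_s"],s["eef_pos"])
```

```text
start index 377.58 120.27 red [(364, np.float64(134.75), 40), (365, np.float64(134.5), 22), (366, np.float64(133.95), 21), (367, np.float64(133.52), 25), (368, np.float64(133.08), 25), (369, np.float64(132.54), 26), (370, np.float64(132.22), 23), (371, np.float64(131.62), 21), (372, np.float64(131.4), 20), (373, np.float64(131.26), 19), (374, np.float64(130.73), 11), (375, np.float64(0.0), 0), (376, np.float64(0.0), 0)]
m15 index 376.0 137.0 red [(364, np.float64(143.88), 7), (365, np.float64(143.03), 12), (366, np.float64(142.59), 21), (367, np.float64(142.39), 20), (368, np.float64(142.07), 20), (369, np.float64(141.52), 24), (370, np.float64(141.12), 25), (371, np.float64(140.53), 25), (372, np.float64(140.19), 24), (373, np.float64(139.79), 12), (374, np.float64(0.0), 0), (375, np.float64(0.0), 0), (376, np.float64(0.0), 0)]
m16 index 375.78 138.0 red [(364, np.float64(143.85), 6), (365, np.float64(143.03), 13), (366, np.float64(142.56), 22), (367, np.float64(142.41), 21), (368, np.float64(142.05), 21), (369, np.float64(141.51), 23), (370, np.float64(141.12), 25), (371, np.float64(140.53), 26), (372, np.float64(140.19), 25), (373, np.float64(139.87), 10), (374, np.float64(0.0), 0), (375, np.float64(0.0), 0), (376, np.float64(0.0), 0)]
now index 375.3 139.0 red [(364, np.float64(143.84), 6), (365, np.float64(143.08), 13), (366, np.float64(142.56), 21), (367, np.float64(142.4), 20), (368, np.float64(142.04), 20), (369, np.float64(141.52), 24), (370, np.float64(141.12), 24), (371, np.float64(140.53), 26), (372, np.float64(140.21), 25), (373, np.float64(139.89), 10), (374, np.float64(0.0), 0), (375, np.float64(0.0), 0), (376, np.float64(0.0), 0)]
35.95 [587.77174648 229.79469339 329.43733385]
```

View pics/m17.png

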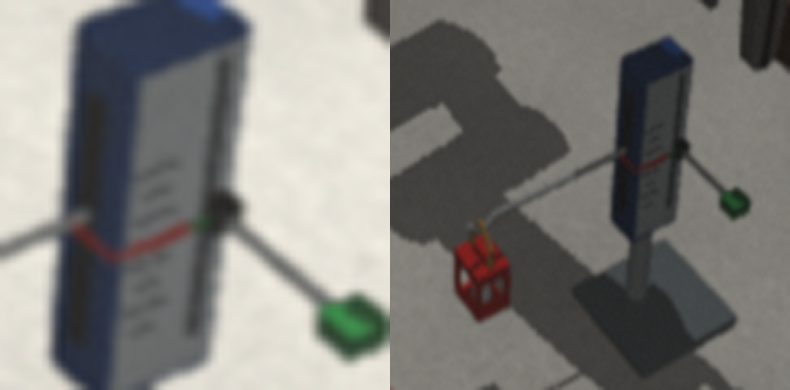

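Run:
```python
from h import *
print(ctrl.hand_in())
```

```text
the job is handed in; nothing more can be done
None
```

I hung the red lantern by its loop in the hook's dip, slid the green marker down level with the pointer, and handed the job in at about 36 s of the 69 s allowed. The hand-in reports no verdict.

- **Hanging:** I let the weight on in steps until the wrist force read near zero (within its roughly 0.1 N noise), then opened the fingers. The spring settled at about 29.5 mm, far from the 82 mm limit, and the picture after release shows the lantern hanging upright.
- **Centring slips:** While settling the loop in the dip I shifted it sideways twice by too much. The hook pushed back with up to about 4 N sideways until I recentred it.
- **Marker:** I pushed it down in three small steps. Fingertip height puts the marker index at 192.5 mm. The scene picture puts it at about 191.5 mm and the pointer tip at about 192.5 mm. That 1 mm disagreement is inside the 4 mm tolerance.
- **Last state:** The pointer held steady in the pictures between pushes, and the gripper was raised well clear of everything.
- **Not checked:** I did not measure the tree, jar and gift again before handing in. The arm's path stayed clear of them and I saw no contact.

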